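Serve one trivet board from the latched rack

ROBOT

A 6-joint arm with a two-finger parallel gripper is mounted at the origin on the work surface. World frame = base frame: x ahead of the robot, y to its left, z up, the work surface at z = 0. Lengths are in m, angles in degrees, forces in N, time in s.
With the tool pointing down it reaches from about 0.25 to 0.725 m from the base axis. Payload 9.7 kg.
Tool frame: the origin (TCP) lies midway between the tips of the shut fingers; the grasp point (between the pads) lies 19 mm behind it; z points along the fingers, y is the line along which they close (so a half turn about z gives the same grasp; the last joint's range is limited). The gripper opens to 85 mm and grips with 20 to 120 N. Pads are 22 mm wide; open, the fingers measure 114 mm over their backs; the gripper's body (76 mm by 85 mm) begins 54 mm behind the grasp point. The pads swing forward as they close: fully open they stand 13 mm farther back than shut.
Start: joints at [0, 4.979, 10.078, 95.1, 0, 90], TCP at [0.55, -0, 0.231] pointing down, gripper open.
Joint ranges: [-179.16, 179.16], [-48.56, 103.87], [-65.8, 70.77], [-126.05, 130.52], [-82.76, 87.17], [-180, 180]. Speed limits (degrees/s): [127.2, 127.2, 147.25, 180, 180, 180].

INTERFACE

Orientations are given as [roll, pitch, yaw] about the fixed x, y, z axes, in that order (R = Rz(yaw) Ry(pitch) Rx(roll)).
In Python, from workcell import readout, imaging, bot, spotter gives the robot as it stands.
- The arm moves only by the shell command python3 -m jog 'ROWS' [FORCE]. ROWS is JSON, a list of rows, each an object with "rotation": the turn, a rotation vector about the world's x, y, z in degrees, a list of three; "translation": the shift along the world's x, y, z in mm, a list of three; "grip": the finger opening in mm, from 0 to 85.4. In form: [{"rotation": [wx, wy, wz], "translation": [dx, dy, dz], "grip": grip}, ...]. A call has 1 to 20 rows; each row is the pose to reach, as a shift and turn from the pose commanded when the call began; what a row does not reach only later rows make up. A row lasts 1/10 s, in which the tool goes at most 50 mm and 8.59 degrees, less where a joint would pass 70% of its speed; a pose out of reach is approached as far as the arm can. A call with a gripper value outside its range is refused whole. The fingers move at their own pace and stop on an object; FORCE is the grip in N (left out, the last holds). Time passes only in rows, so rows that repeat a pose let the fingers close. It gives the time, the measured TCP pose, the force, the opening and the grip force at its end, in the units of the state.
- readout.get_obs(): the state, without advancing time (a new reading comes with each control period).
- imaging.camera(name): name is "scene" or "side" or "wrist"; returns (picture, depth): 400x640x3 uint8, red, green, blue; 400x640 float32, m along the optical axis (not along the pixel's ray), 0 where there is no reading.
- imaging.camera_info(name): a dict with "vertical_fov" (degrees; the focal length in pixels is half the picture's height over the tangent of half this angle, whatever the lens; pixels are square), "cx", "cy" (the principal point, pixels), "extrinsics" (4x4, takes a point from camera to world coordinates); the wrist camera has in their place "tool_from_camera" (4x4, takes a point from camera to tool coordinates, whose origin is the TCP and whose axes are the flange's). Camera axes: x right, y down, z forward; pixel columns grow to the right and rows downward; lengths in m; the calibration is good to about 2 mm. A picture is of the moment at which its call begins: read the wrist's pose just before it. camera_info takes no time and is no camera call.
- bot.job_done(): hands the job in; it is judged then, once.
Trained networks look in the newest picture that a camera, given by its name, has taken for a name from the list of things; names that differ only in an ending like _2 or _b are one class to them, and where a whole thing is asked for, a point or a joint stands for the part that bears it (a point fixed in the world has none). Each returns a list of dicts, best first, with "confidence" (0 to 1); they miss things now and then, are a little off and sometimes report something else, mostly with a low value. They report only what shows in the picture. A call takes as long as a camera call. They do not tell look-alikes from the thing itself.
- spotter.spot_in(camera, target): "box" ([centre column, centre row, width, height] in pixels, round what is visible of it).
- spotter.mark_of(camera, target): "uv" ([column, row] in pixels: a listed point, or the origin of a listed thing).
The state is a dict: "time": time; "q": joint angles; "qd": joint speeds; "joint_efforts": joint torques, N m; "ee_pos": TCP position; "tcp_rot": TCP orientation; "wrist_force": force on the tool from outside, world axes, zero at the start; "torque": the same for the moment, N m; "opening": finger opening in m; "grasp_force": force on a finger pad.
Only numpy, scipy, OpenCV 4.12 (cv2) and the standard library are available. Lean on these libraries where they do the work, as an engineer would, in place of code of your own. Each camera call takes 0.05 s, during which the arm holds its last target. There are 200 camera calls.

TASK

Swing the red hasp on the trivet rack off its brass catch, then slide just the top board out through the open mouth, without lifting it up out of the rack, until it drops and lies flat on the low serving ledge. Leave the other two boards stacked in the bay, swing the hasp back fully home in its catch, and do not disturb the other things on the table.

Things in the scene. Friction and masses are not known exactly. Their poses are not given: they have to be found in the camera images.
- rack: Steel trivet rack fixed to the table, 228 long (x), 150 wide. Origin: on the table under the middle of its mouth; +x is the way a board slides out, z up. Bay: x -110..-6, floor 12 high, cheeks 50 high at y +-53..58, back lip x -115..-110 only 34 high. Ledge: x -5..108, top 18 high, curbs and end stop 30 high. Hinge post at (0, -66), 66 high; brass catch at (0, 66), 61 high, open towards +x.
- ledge_mid (a point): Point on the ledge surface, rack (52, 0, 18); a served board has its origin within about 10 of it along x (the ledge is 8 to 14 longer than the board).
- hasp_hinge (a point): Top of the hasp's vertical hinge post, rack (0, -66, 66).
- hasp_knob (a point): Centre of the top of the upright round wooden knob on the hasp: 16 diameter, 34 tall above the strap (from 56 to 90 above the table), 85 from the hinge axis. It can be pushed or pinched from above.
- hasp (a joint): Angle (rad) of the red strap hasp, 6 thick, 134 long, heights 36..56. 0: shut, along rack +y across the mouth, tip in the catch. Swings out over the ledge (rack +y towards +x) to 1.75; from about 1.57 it points along rack +x outside the curb and the mouth is clear. Stays where left; passes 4 above a board flat on the ledge.
- board_top: Top trivet board, pale wood with three dark stripes, 100 x 100 x 14. Origin: centre of its underside. In the stack it lies at heights 40..54, centre at about rack (-56, 0), axes along the rack's.
- board_mid: Second board, dark wood, same size, heights 26..40; to stay in the bay.
- board_low: Lowest board, mid-brown wood, same size, heights 12..26; to stay in the bay.
- mug: Blue enamel mug, 84 diameter, 85 tall, origin under its centre; leave alone.
- mortar: Squat iron mortar, 116 diameter, 85 tall; leave alone.
- scoop: Carved hickory scoop, 175 long, 30 tall; leave alone.
- bean_can: Green bean can, 100 diameter, 150 tall; leave alone.
- sugar_jar: Amber sugar jar, 76 diameter, 110 tall; leave alone.
- tinder_box: Red tin box 110 x 160 x 70; leave alone.
There are look-alikes about, which are no part of the job. There is more than one size of the board_top; the one meant has the size given above.

How it is judged:
By the outcome, as a careful person would: the job done as asked, in the order asked, and still so for the second after the job is handed in, with the robot touching nothing.
It also fails if it takes over 54 s, if anything falls off the work surface, if the arm or the gripper's body presses on something with over 40 N, if the wrist force passes 120 N, or if a joint passes its speed limit or range.

## Working session

There is one attempt and no reset: what is moved stays moved. The work goes in short steps, Python scripts to look and compute and a shell command to move; the robot and the scene stay as the last step left them, time stands still between calls to the robot, and variables do not carry over. Pictures are saved under pics/ and viewed, at most 10 in all, crops included, and the job is handed in when it is done.

```bash
mkdir -p pics; cat > h.py <<'E'
import numpy as np, cv2
from workcell import readout, imaging, bot, spotter
from scipy.spatial.transform import Rotation as R
def ext(cam):
    i=imaging.camera_info(cam)
    if 'extrinsics' in i: return i,np.array(i['extrinsics'])
    o=readout.get_obs(); T=np.eye(4); T[:3,3]=o['ee_pos']; T[:3,:3]=R.from_euler('xyz',o['tcp_rot'],degrees=True).as_matrix()
    return i,T@np.array(i['tool_from_camera'])
def shot(cam,name=None):
    i,E=ext(cam); p,d=imaging.camera(cam)
    if name: cv2.imwrite('pics/'+name,p[:,:,::-1])
    f=200/np.tan(np.radians(i['vertical_fov'])/2)
    v,u=np.mgrid[0:400,0:640]
    c=np.stack([(u-i['cx'])*d/f,(v-i['cy'])*d/f,d],-1)
    return p,d,c@E[:3,:3].T+E[:3,3]
E
python3 - <<'E'
from h import *
print(readout.get_obs())
im={}
for c in('scene','side'):
    p,d,X=shot(c,c+'0.png'); np.save(c+'0.npy',X)
    for t in('rack','hasp_knob','hasp_hinge','ledge_mid','board_top','hasp'):
        for r in spotter.mark_of(c,t)[:3]:
            u,v=np.round(r['uv']).astype(int); 
            print(c,t,round(r['confidence'],2),u,v,X[min(max(v,0),399),min(max(u,0),639)].round(3))
E
```

```text
{'time': 0.0, 'q': array([8.64540249e-04, 5.01158144e+00, 1.00355659e+01, 9.50997925e+01,
       5.00833482e-04, 8.99995022e+01]), 'qd': array([ 0.05278953, -0.04120001,  0.00066418,  0.03109605,  0.07578937,
       -0.03766571]), 'joint_efforts': array([ 7.68234549e-04, -5.20392072e+01,  4.64802504e+01,  1.63646933e-02,
        2.23589603e-05, -6.77332673e-05]), 'ee_pos': array([5.49776173e-01, 1.07868534e-05, 2.30588410e-01]), 'tcp_rot': array([-1.79924192e+02, -5.01491691e-04,  9.00013617e+01]), 'wrist_force': array([0.32945904, 0.62552807, 0.25529663]), 'torque': array([-0.02089175,  0.00719863,  0.02999175]), 'grasp_force': 0.0, 'opening': 0.08547519303964449}
scene rack 0.79 331 219 [0.565 0.001 0.053]
scene hasp_hinge 0.59 353 205 [0.506 0.056 0.059]
scene ledge_mid 0.63 326 197 [ 0.419 -0.026  0.016]
scene board_top 0.95 399 259 [0.659 0.178 0.019]
scene board_top 0.92 328 218 [ 0.565 -0.007  0.055]
scene board_top 0.71 276 206 [ 0.477 -0.167  0.012]Traceback (most recent call last):
  File "<stdin>", line 7, in <module>
ValueError: it knows: bean_can, board_low, board_mid, board_top, hasp_hinge, hasp_knob, ledge_mid, mortar, mug, rack, scoop, sugar_jar, tinder_box
```

View pics/scene0.png

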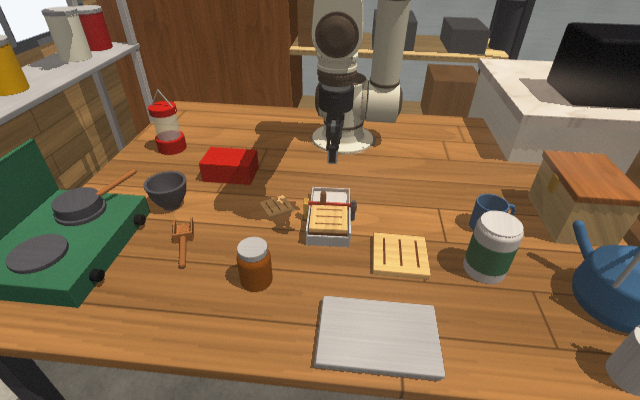

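The scene view shows the rack at about (330,215), with its mouth towards the robot, the hinge on the right at (353,205) and the catch on the left at (306,208).

Candidates for board_top:
- (330,218): pale striped board in the rack stack. I choose this one.
- (399,257): loose striped board, larger.
- (276,206): small dark striped piece.

Next I'll check this in a side view and a close crop.

```bash
python3 - <<'E'
from h import *
S=np.load('scene0.npy')
for c in('side','wrist'):
    p,d,X=shot(c,c+'0.png'); np.save(c+'0.npy',X)
    for t in('rack','hasp_knob','hasp_hinge','ledge_mid','board_top'):
        for r in spotter.mark_of(c,t)[:3]:
            u,v=np.round(r['uv']).astype(int); 
            print(c,t,round(r['confidence'],2),u,v,X[min(max(v,0),399),min(max(u,0),639)].round(3))
a=cv2.imread('pics/side0.png');b=cv2.imread('pics/wrist0.png')
s=cv2.imread('pics/scene0.png')[180:255,260:380]
cv2.imwrite('pics/combo.png',np.vstack([np.hstack([cv2.resize(a,(400,250)),cv2.resize(s,(400,250))]),cv2.resize(b,(800,500))[80:420]]))
E
```

```text
side rack 0.74 326 210 [0.497 0.056 0.066]
side hasp_knob 0.45 327 187 [ 0.498 -0.025  0.082]
side hasp_hinge 0.9 325 210 [0.5   0.056 0.065]
side hasp_hinge 0.67 384 142 [ 0.313 -0.277  0.068]
side ledge_mid 0.22 310 202 [0.547 0.018 0.057]
side board_top 0.95 309 203 [0.55  0.021 0.056]
side board_top 0.89 277 258 [0.626 0.203 0.017]
side board_top 0.69 334 173 [ 0.48  -0.173  0.008]
wrist rack 0.86 276 170 [ 0.499 -0.004  0.015]
wrist hasp_knob 0.95 264 211 [ 0.497 -0.025  0.089]
wrist hasp_knob 0.72 265 116 [0.498 0.057 0.065]
wrist hasp_hinge 0.86 264 117 [0.497 0.056 0.066]
wrist ledge_mid 0.69 264 213 [ 0.497 -0.027  0.089]
wrist ledge_mid 0.62 229 176 [ 0.447 -0.011  0.017]
wrist board_top 0.87 331 175 [ 0.558 -0.001  0.052]
wrist board_top 0.75 263 291 [ 0.474 -0.163  0.01 ]
```

View pics/combo.png

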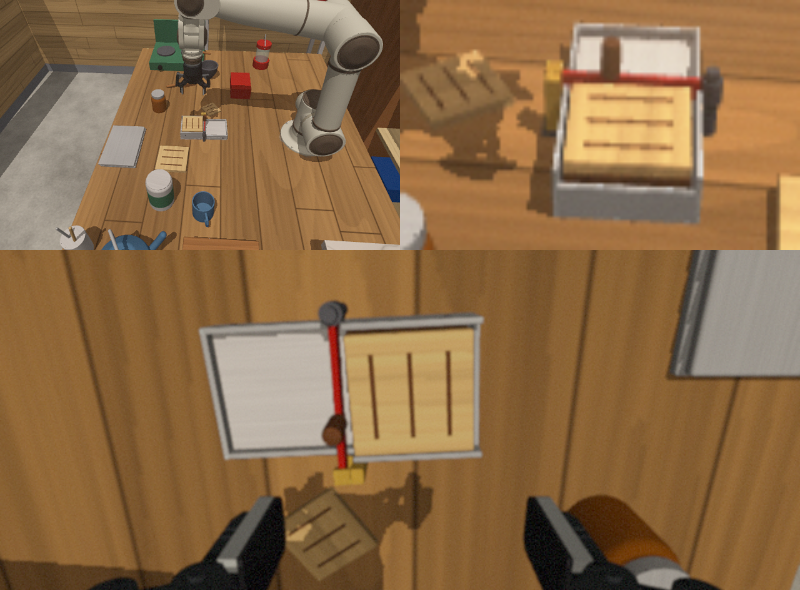

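The side and wrist views confirm it. The chosen board sits in the rack bay at wrist pixel (331,175), z≈0.052, beside the shut hasp. The knob is at (264,211), z=0.089, and the hinge at (264,117), z=0.066. Next I'll fit the rack frame.

```bash
python3 - <<'E'
from h import *
p=cv2.imread('pics/wrist0.png');X=np.load('wrist0.npy')
x,y,z=X[...,0],X[...,1],X[...,2]
near=(abs(x-.53)<.16)&(abs(y)<.1)
def rect(m,n):
    q=X[m][:,:2].astype(np.float32); print(n,len(q),cv2.minAreaRect(q*1000),'z',np.median(X[m][:,2]).round(4))
from scipy import ndimage
def big(m): 
    l,n=ndimage.label(m); return l==1+np.argmax(ndimage.sum(m,l,range(1,n+1)))
rect(big(near&(z>.046)&(z<.060)&(x>.505)&(p[...,2].astype(int)-p[...,0]>50)),'board')
rect(big(near&(z>.012)&(z<.024)&(x<.49)&(p[...,0]>150)),'ledge')
rect(big(near&(z>.083)),'knob'); 
m=near&(z>.061)&(y>.04)&(z<.075); rect(big(m),'hinge')
m=near&(p[...,2]>130)&(p[...,1]<60)&(z>.05)&(z<.06)
q=X[m]; l=cv2.fitLine(q[:,:2].astype(np.float32),cv2.DIST_HUBER,0,.01,.01).ravel(); print('strap',len(q),l,np.degrees(np.arctan2(l[1],l[0])),q.min(0),q.max(0))
E
```

```text
board 9699 ((555.7745971679688, -7.112586975097656), (99.22754669189453, 102.60948944091797), 2.9219164848327637) z 0.0529
ledge 7371 ((438.7795104980469, -13.590606689453125), (96.68090057373047, 102.28985595703125), 2.251821279525757) z 0.0168
knob 37079 ((550.8536987304688, 6.1273956298828125), (117.5472640991211, 110.07450103759766), 42.669551849365234) z 0.2999
hinge 151 ((495.6834716796875, 58.01764678955078), (11.57701301574707, 10.686238288879395), 1.4569600820541382) z 0.0648
strap 431 [ 0.01796478 -0.9998386   0.49704638 -0.0012901 ] -88.970634 [ 0.49351866 -0.06840801  0.05280339] [0.50073965 0.04814657 0.05752895]
```

```bash
python3 -m jog '[{"rotation":[0,0,3],"translation":[-25,-14,-40],"grip":45},{"rotation":[0,0,3],"translation":[-50,-28,-80],"grip":45},{"rotation":[0,0,3],"translation":[-50,-28,-110],"grip":45},{"rotation":[0,0,3],"translation":[-50,-28,-110],"grip":45},{"rotation":[0,0,3],"translation":[-50,-28,-110],"grip":45}]' 30; python3 - <<'E'
from h import *
o=readout.get_obs();print(o['q'].round(1),o['ee_pos'].round(4),o['tcp_rot'].round(2),o['wrist_force'].round(1))
p,d,X=shot('wrist','w1.png')
m=(abs(X[...,2]-.09)<.006)&(abs(X[...,0]-.5)<.03)&(abs(X[...,1]+.028)<.03); q=X[m]; print(len(q),q.min(0),q.max(0),q.mean(0))
E
```

```text
time: 1.4
ee_pos: [0.5003, -0.0279, 0.1222]
tcp_rot: [180.0, 0.0, 93.0]
wrist_force: [0.3, -0.1, 0.3]
opening: 0.0451
grasp_force: 0.0
[-3.2 -2.5 -9.6 82.9  0.  83.8] [ 0.5003 -0.0279  0.1222] [179.98   0.    93.  ] [ 0.3 -0.1  0.3]
555 [ 0.48907894 -0.03427529  0.08400717] [ 0.50483327 -0.01915378  0.09038136] [ 0.49704794 -0.0258434   0.08817186]
```

View pics/w1.png

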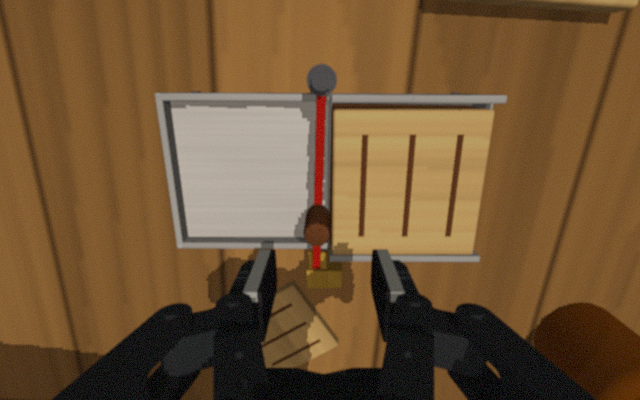

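The wrist view shows the knob at (317,225) between the open fingers in x, and the strap running up to the hinge at (321,78). Now I'll lower and pinch.

```bash
python3 -m jog '[{"rotation":[0,0,0],"translation":[-3,1,-30],"grip":45},{"rotation":[0,0,0],"translation":[-3,1,-58],"grip":45},{"rotation":[0,0,0],"translation":[-3,1,-58],"grip":45},{"rotation":[0,0,0],"translation":[-3,1,-58],"grip":5},{"rotation":[0,0,0],"translation":[-3,1,-58],"grip":5},{"rotation":[0,0,0],"translation":[-3,1,-58],"grip":5},{"rotation":[0,0,0],"translation":[-3,1,-58],"grip":5},{"rotation":[0,0,0],"translation":[-3,1,-58],"grip":5}]' 25; python3 - <<'E'
import numpy as np
# arc rows relative to TCP at (497.3,-27), hinge (496.5,58), radius 85
for a in range(0,101,8):
    t=np.radians(-90-a); print(a,(85*np.cos(t)).round(1),(85*np.sin(t)+85).round(1))
E
```

```text
time: 2.25
ee_pos: [0.4984, -0.027, 0.0657]
tcp_rot: [179.8, 0.0, 93.0]
wrist_force: [-0.2, 0.3, 7.3]
opening: 0.0147
grasp_force: 25.8
0 0.0 0.0
8 -11.8 0.8
16 -23.4 3.3
24 -34.6 7.3
32 -45.0 12.9
40 -54.6 19.9
48 -63.2 28.1
56 -70.5 37.5
64 -76.4 47.7
72 -80.8 58.7
80 -83.7 70.2
88 -84.9 82.0
96 -84.5 93.9
```

```bash
python3 -m jog '[{"rotation":[0,0,0],"translation":[0,0,3],"grip":5},{"rotation":[0,0,-5],"translation":[-12,1,3],"grip":5},{"rotation":[0,0,-10],"translation":[-23,3,3],"grip":5},{"rotation":[0,0,-16],"translation":[-35,7,3],"grip":5},{"rotation":[0,0,-21],"translation":[-45,13,3],"grip":5},{"rotation":[0,0,-27],"translation":[-55,20,3],"grip":5},{"rotation":[0,0,-32],"translation":[-63,28,3],"grip":5},{"rotation":[0,0,-37],"translation":[-70.5,37.5,3],"grip":5},{"rotation":[0,0,-43],"translation":[-76,48,3],"grip":5},{"rotation":[0,0,-48],"translation":[-81,59,3],"grip":5},{"rotation":[0,0,-53],"translation":[-84,70,3],"grip":5},{"rotation":[0,0,-59],"translation":[-85,82,3],"grip":5},{"rotation":[0,0,-62],"translation":[-84.5,94,3],"grip":5},{"rotation":[0,0,-62],"translation":[-84.5,94,3],"grip":5},{"rotation":[0,0,-62],"translation":[-84.5,94,3],"grip":5},{"rotation":[0,0,-62],"translation":[-84.5,94,3],"grip":5}]' 25; python3 -c "
from h import *
print(readout.get_obs()['q'].round(1))"
```

```text
time: 3.85
ee_pos: [0.4119, 0.0667, 0.0664]
tcp_rot: [-179.9, 0.1, 31.1]
wrist_force: [-5.9, 0.0, -0.3]
opening: 0.015
grasp_force: 26.4
[  9.2 -13.4 -25.4  78.    0.  158.1]
```

```bash
python3 -m jog '[{"rotation":[0,0,0],"translation":[0,0,0],"grip":45},{"rotation":[0,0,0],"translation":[0,0,0],"grip":45},{"rotation":[0,0,0],"translation":[0,0,0],"grip":45},{"rotation":[0,0,0],"translation":[0,0,0],"grip":45},{"rotation":[0,0,0],"translation":[0,0,30],"grip":45},{"rotation":[0,0,0],"translation":[0,0,65],"grip":45},{"rotation":[0,0,0],"translation":[0,0,65],"grip":45}]'; python3 - <<'E'
from h import *
o=readout.get_obs();print(o['q'].round(1),o['ee_pos'].round(4))
p,d,X=shot('wrist','w2.png')
m=(abs(X[...,2]-.09)<.006)&(abs(X[...,0]-.412)<.04)&(abs(X[...,1]-.065)<.04); q=X[m]; print(len(q),q.min(0),q.max(0),q.mean(0))
E
```

```text
time: 4.55
ee_pos: [0.4145, 0.0673, 0.1356]
tcp_rot: [179.9, -0.3, 31.0]
wrist_force: [0.7, -0.4, 0.9]
opening: 0.045
grasp_force: 0.0
[  9.2 -14.2 -18.4  85.4   0.  158.2] [0.4145 0.0673 0.1356]
479 [0.40397146 0.05841837 0.08414965] [0.41931591 0.07403879 0.09032864] [0.41213187 0.06682227 0.08819239]
```

```bash
python3 -m jog '[{"rotation":[0,0,8],"translation":[12,-4,0],"grip":0},{"rotation":[0,0,16],"translation":[24,-8,0],"grip":0},{"rotation":[0,0,24],"translation":[36,-12,0],"grip":0},{"rotation":[0,0,32],"translation":[48,-15,0],"grip":0},{"rotation":[0,0,40],"translation":[60,-19,0],"grip":0},{"rotation":[0,0,48],"translation":[72,-22,0],"grip":0},{"rotation":[0,0,56],"translation":[84,-26,0],"grip":0},{"rotation":[0,0,64],"translation":[96,-30,0],"grip":0},{"rotation":[0,0,72],"translation":[108,-34,0],"grip":0},{"rotation":[0,0,80],"translation":[120,-37,0],"grip":0},{"rotation":[0,0,88],"translation":[132,-41,0],"grip":0},{"rotation":[0,0,96],"translation":[144,-45,0],"grip":0},{"rotation":[0,0,104],"translation":[156,-49,0],"grip":0},{"rotation":[0,0,112],"translation":[168,-53,0],"grip":0},{"rotation":[0,0,120],"translation":[180,-57,0],"grip":0},{"rotation":[0,0,128],"translation":[192,-61,0],"grip":0},{"rotation":[0,0,136],"translation":[204,-65,0],"grip":0},{"rotation":[0,0,144],"translation":[216,-69,0],"grip":0},{"rotation":[0,0,152],"translation":[220,-69,0],"grip":0},{"rotation":[0,0,152],"translation":[220,-69,0],"grip":0}]'; python3 - <<'E'
from h import *
o=readout.get_obs();print(o['q'].round(1),o['ee_pos'].round(4),o['tcp_rot'].round(1))
p,d,X=shot('wrist','w3.png'); np.save('w3.npy',X)
E
```

```text
time: 6.6
ee_pos: [0.6325, -0.0022, 0.1296]
tcp_rot: [180.0, -0.1, -176.9]
wrist_force: [-0.7, -0.3, -0.1]
opening: -0.0005
grasp_force: 0.0
[-0.2 15.6 11.  85.5 -0.  -3.3] [ 0.6325 -0.0022  0.1296] [ 1.800e+02 -1.000e-01 -1.769e+02]
```

View pics/w3.png

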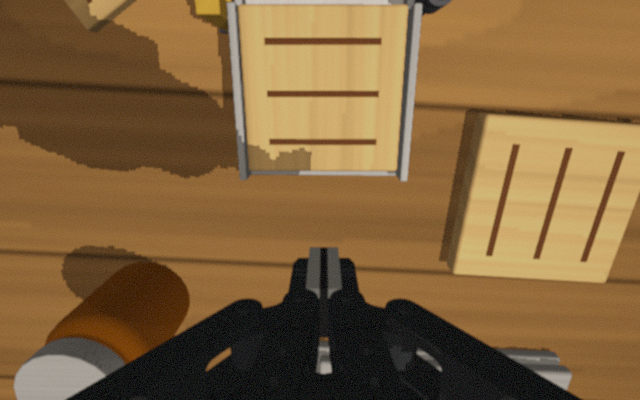

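The view shows the board in the bay (rear edge at row ~172, cols 245–405) and the shut fingers centred behind it. The jar is at lower left and the loose look-alike board at right. I'll measure the rear edge and the jar's clearance.

```bash
python3 - <<'E'
from h import *
X=np.load('w3.npy');p=cv2.imread('pics/w3.png')
for u in(260,325,390):
    c=X[100:185,u]; m=(c[:,2]>.047)&(c[:,2]<.06); print(u,c[m][-1].round(4), X[100,u].round(4))
m=(X[...,2]>.095)&(X[...,2]<.115)&(X[...,1]<-.04); q=X[m]; print('jar',len(q),q.min(0),q.max(0))
print(X[172:176,325].round(4))
S=np.load('scene0.npy');m=(S[...,2]>.1)&(S[...,2]<.115)&(abs(S[...,1]+.18)<.1)&(S[...,0]>.55); q=S[m];print(len(q),q.min(0),q.max(0))
E
```

```text
260 [ 0.6076 -0.046   0.0514] [ 0.562  -0.0456  0.0523]
325 [ 0.6052 -0.0021  0.0511] [ 0.5597 -0.0046  0.0524]
390 [0.6025 0.0416 0.0526] [0.5575 0.0364 0.0523]
jar 4541 [ 0.71328678 -0.19256826  0.09500045] [ 0.75278537 -0.12880034  0.11064351]
[[ 0.6111 -0.0016  0.0326]
 [ 0.6119 -0.0016  0.0325]
 [ 0.6123 -0.0016  0.0338]
 [ 0.6219 -0.0008 -0.0013]]
586 [ 0.71626689 -0.19252583  0.10032378] [ 0.78310711 -0.12763254  0.11391097]
```

```bash
python3 -m jog '[{"rotation":[0,0,0],"translation":[0,0,-40],"grip":0},{"rotation":[0,0,0],"translation":[0,0,-75],"grip":0},{"rotation":[0,0,0],"translation":[0,0,-84],"grip":0},{"rotation":[0,0,0],"translation":[0,0,-84],"grip":0},{"rotation":[0,0,0],"translation":[-8,0,-84],"grip":0},{"rotation":[0,0,0],"translation":[-13,-1,-84],"grip":0},{"rotation":[0,0,0],"translation":[-17,-1,-84],"grip":0},{"rotation":[0,0,0],"translation":[-21,-1,-84],"grip":0},{"rotation":[0,0,0],"translation":[-25,-1,-84],"grip":0},{"rotation":[0,0,0],"translation":[-29,-2,-84],"grip":0},{"rotation":[0,0,0],"translation":[-33,-2,-84],"grip":0},{"rotation":[0,0,0],"translation":[-37,-2,-84],"grip":0},{"rotation":[0,0,0],"translation":[-41,-2,-84],"grip":0},{"rotation":[0,0,0],"translation":[-41,-2,-84],"grip":0}]'; python3 - <<'E'
from h import *
p,d,X=shot('wrist','w4.png'); np.save('w4.npy',X)
a,b,_=shot('side'); print(1)
cv2.imwrite('pics/c4.png',np.vstack([p[:,:,::-1][:260],cv2.resize(a[:,:,::-1][150:250,230:390],(640,340))]))
E
```

```text
time: 8.05
ee_pos: [0.5907, -0.004, 0.0471]
tcp_rot: [180.0, -0.1, -177.0]
wrist_force: [-0.3, 0.4, 0.6]
opening: -0.0001
grasp_force: 0.0
1
```

View pics/c4.png

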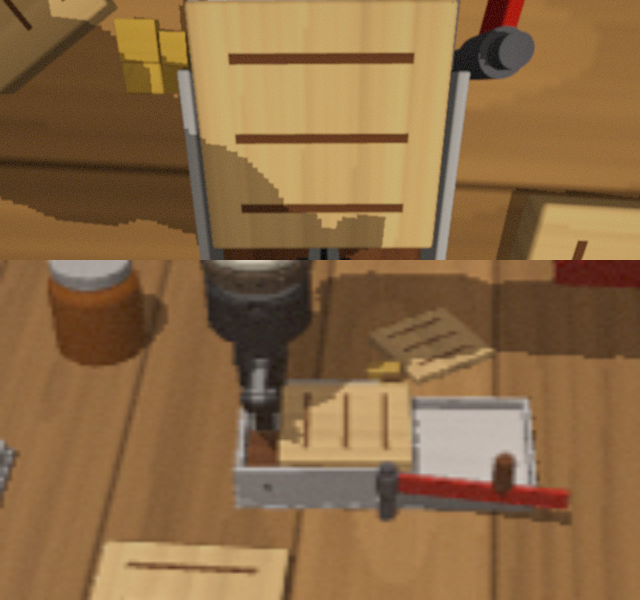

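The board is sliding straight: its rear edge is at row 247, with the dark mid board visible behind it staying in place. The hasp is clear at right and points over the outside of the curb. I'll continue.

```bash
python3 -m jog '[{"rotation":[0,0,0],"translation":[-4,0,0],"grip":0},{"rotation":[0,0,0],"translation":[-8,0,0],"grip":0},{"rotation":[0,0,0],"translation":[-12,-1,0],"grip":0},{"rotation":[0,0,0],"translation":[-16,-1,0],"grip":0},{"rotation":[0,0,0],"translation":[-20,-1,0],"grip":0},{"rotation":[0,0,0],"translation":[-24,-1,0],"grip":0},{"rotation":[0,0,0],"translation":[-28,-1,0],"grip":0},{"rotation":[0,0,0],"translation":[-32,-2,0],"grip":0},{"rotation":[0,0,0],"translation":[-36,-2,0],"grip":0},{"rotation":[0,0,0],"translation":[-40,-2,0],"grip":0},{"rotation":[0,0,0],"translation":[-44,-2,0],"grip":0},{"rotation":[0,0,0],"translation":[-48,-3,0],"grip":0},{"rotation":[0,0,0],"translation":[-48,-3,0],"grip":0}]'; python3 - <<'E'
from h import *
p,d,X=shot('wrist','w5.png'); np.save('w5.npy',X)
a,b,Y=shot('side'); 
cv2.imwrite('pics/c5.png',np.vstack([p[:,:,::-1][:260],cv2.resize(a[:,:,::-1][150:250,230:390],(640,340))]))
m=(abs(Y[...,0]-.58)<.05)&(abs(Y[...,1])<.045)&(Y[...,2]>.03)&(Y[...,2]<.043); q=Y[m]; print('mid',len(q),q.min(0),q.max(0))
E
```

```text
time: 9.45
ee_pos: [0.5427, -0.0071, 0.0472]
tcp_rot: [-180.0, -0.0, -177.0]
wrist_force: [0.5, 0.3, 0.3]
opening: -0.0001
grasp_force: 0.0
mid 393 [ 0.53076279 -0.04445838  0.03092507] [0.61439688 0.04075498 0.04299358]
```

View pics/c5.png

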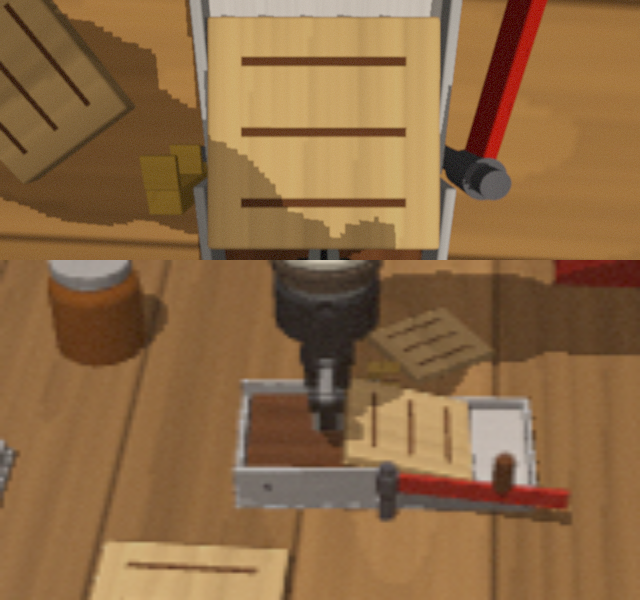

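The board is tilted with its front on the ledge, and the mid board is still at the back of the bay. I'll push the last 35 mm.

```bash
python3 -m jog '[{"rotation":[0,0,0],"translation":[-4,0,0],"grip":0},{"rotation":[0,0,0],"translation":[-8,0,0],"grip":0},{"rotation":[0,0,0],"translation":[-12,-1,0],"grip":0},{"rotation":[0,0,0],"translation":[-16,-1,0],"grip":0},{"rotation":[0,0,0],"translation":[-20,-1,0],"grip":0},{"rotation":[0,0,0],"translation":[-24,-1,0],"grip":0},{"rotation":[0,0,0],"translation":[-28,-1,0],"grip":0},{"rotation":[0,0,0],"translation":[-31,-2,0],"grip":0},{"rotation":[0,0,0],"translation":[-33,-2,0],"grip":0},{"rotation":[0,0,0],"translation":[-35,-2,0],"grip":0},{"rotation":[0,0,0],"translation":[-35,-2,0],"grip":0},{"rotation":[0,0,0],"translation":[-35,-2,0],"grip":0}]'; python3 - <<'E'
from h import *
a,b,Y=shot('side'); p,d,X=shot('wrist','w6.png')
cv2.imwrite('pics/c6.png',np.vstack([p[:,:,::-1][:260],cv2.resize(a[:,:,::-1][150:250,230:390],(640,340))]))
m=(abs(Y[...,0]-.45)<.04)&(abs(Y[...,1]+.01)<.04)&(Y[...,2]<.08); q=Y[m];A=np.c_[q[:,:2],np.ones(len(q))]; print('ledge board plane',np.linalg.lstsq(A,q[:,2],rcond=None)[0],np.median(q,0))
E
```

```text
time: 10.75
ee_pos: [0.5085, -0.009, 0.0473]
tcp_rot: [180.0, 0.0, -177.0]
wrist_force: [1.2, -0.0, -0.3]
opening: 0.0002
grasp_force: 0.0
ledge board plane [-0.00819388  0.00468875  0.0361212 ] [ 0.45015594 -0.00985946  0.03247218]
```

View pics/c6.png

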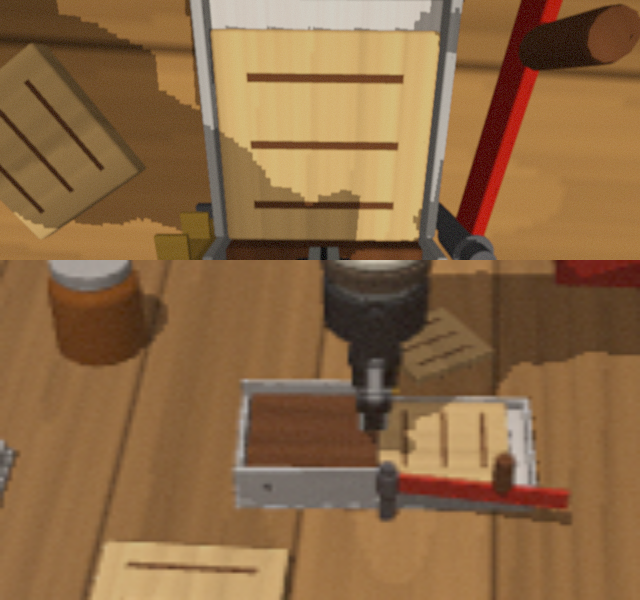

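The top board lies flat on the ledge at z≈0.0325 (18+14), and the mid board is still in the bay. Now I'll go back to the knob.

```bash
python3 -m jog '[{"rotation":[0,0,0],"translation":[2,0,30],"grip":0},{"rotation":[0,0,0],"translation":[2,0,75],"grip":0},{"rotation":[0,0,0],"translation":[-30,25,75],"grip":45},{"rotation":[0,0,0],"translation":[-65,50,75],"grip":45},{"rotation":[0,0,0],"translation":[-96,76,75],"grip":45},{"rotation":[0,0,0],"translation":[-96,76,75],"grip":45},{"rotation":[0,0,0],"translation":[-96,76,75],"grip":45},{"rotation":[0,0,0],"translation":[-96,76,50],"grip":45},{"rotation":[0,0,0],"translation":[-96,76,20],"grip":45},{"rotation":[0,0,0],"translation":[-96,76,20],"grip":45},{"rotation":[0,0,0],"translation":[-96,76,20],"grip":5},{"rotation":[0,0,0],"translation":[-96,76,20],"grip":5},{"rotation":[0,0,0],"translation":[-96,76,20],"grip":5},{"rotation":[0,0,0],"translation":[-96,76,20],"grip":5},{"rotation":[0,0,0],"translation":[-96,76,20],"grip":5}]' 25; python3 - <<'E'
from h import *
o=readout.get_obs();print(o['q'].round(1))
h=np.array([496.5,58]);s=np.array([412.4,67.]);a0=np.degrees(np.arctan2(*(s-h)[::-1]))
for a in np.arange(0,105,8):
    t=np.radians(a0+a);k=h+85*np.array([np.cos(t),np.sin(t)]);print(a,(a0+a).round(1),(k-s).round(1))
E
```

```text
time: 12.35
ee_pos: [0.4135, 0.067, 0.0687]
tcp_rot: [180.0, 0.2, -177.0]
wrist_force: [1.2, -2.3, 5.8]
opening: 0.015
grasp_force: 25.9
[  9.2 -13.4 -25.2  78.1  -0.    6.2]
0 173.9 [-0.4  0. ]
8 181.9 [ -0.9 -11.8]
16 189.9 [  0.4 -23.6]
24 197.9 [  3.2 -35.1]
32 205.9 [  7.6 -46.1]
40 213.9 [ 13.5 -56.4]
48 221.9 [ 20.8 -65.8]
56 229.9 [ 29.3 -74. ]
64 237.9 [ 38.9 -81. ]
72 245.9 [ 49.4 -86.6]
80 253.9 [ 60.5 -90.7]
88 261.9 [ 72.1 -93.2]
96 269.9 [ 83.9 -94. ]
104 277.9 [ 95.8 -93.2]
```

```bash
python3 -m jog '[{"rotation":[0,0,8],"translation":[-0.5,-12,0],"grip":5},{"rotation":[0,0,16],"translation":[0.5,-23.5,0],"grip":5},{"rotation":[0,0,24],"translation":[3,-35,0],"grip":5},{"rotation":[0,0,32],"translation":[8,-46,0],"grip":5},{"rotation":[0,0,40],"translation":[14,-56.5,0],"grip":5},{"rotation":[0,0,48],"translation":[21,-66,0],"grip":5},{"rotation":[0,0,56],"translation":[29.5,-74,0],"grip":5},{"rotation":[0,0,64],"translation":[39,-81,0],"grip":5},{"rotation":[0,0,72],"translation":[49.5,-86.5,0],"grip":5},{"rotation":[0,0,80],"translation":[60.5,-91,0],"grip":5},{"rotation":[0,0,86],"translation":[72,-93,0],"grip":5},{"rotation":[0,0,90],"translation":[80,-94,0],"grip":5},{"rotation":[0,0,90],"translation":[84,-94,0],"grip":5},{"rotation":[0,0,90],"translation":[87,-94,0],"grip":5},{"rotation":[0,0,90],"translation":[87,-94,0],"grip":5},{"rotation":[0,0,90],"translation":[87,-94,0],"grip":5}]' 25
```

```text
time: 13.95
ee_pos: [0.4988, -0.0259, 0.0686]
tcp_rot: [179.9, 0.1, -86.9]
wrist_force: [-9.2, 6.6, 11.4]
opening: 0.0149
grasp_force: 26.5
```

```bash
python3 -m jog '[{"rotation":[0,0,0],"translation":[2,0,0],"grip":5},{"rotation":[0,0,0],"translation":[4,0,0],"grip":5},{"rotation":[0,0,0],"translation":[4,0,0],"grip":5},{"rotation":[0,0,0],"translation":[4,0,0],"grip":5}]' 25
```

```text
time: 14.35
ee_pos: [0.4991, -0.0261, 0.0683]
tcp_rot: [179.5, 0.1, -87.0]
wrist_force: [-30.1, 6.0, 22.4]
opening: 0.0148
grasp_force: 28.2
```

The hasp is stopped hard against the catch. I'll unload, release, lift and check.

```bash
python3 -m jog '[{"rotation":[0,0,0],"translation":[-3,0,0],"grip":5},{"rotation":[0,0,0],"translation":[-3,0,0],"grip":45},{"rotation":[0,0,0],"translation":[-3,0,0],"grip":45},{"rotation":[0,0,0],"translation":[-3,0,0],"grip":45},{"rotation":[0,0,0],"translation":[-3,0,0],"grip":45},{"rotation":[0,0,0],"translation":[-3,0,30],"grip":45},{"rotation":[0,0,0],"translation":[-3,0,70],"grip":45},{"rotation":[0,0,0],"translation":[10,60,110],"grip":45},{"rotation":[0,0,0],"translation":[10,60,150],"grip":45},{"rotation":[0,0,0],"translation":[10,60,160],"grip":45},{"rotation":[0,0,0],"translation":[10,60,160],"grip":45}]'; python3 - <<'E'
from h import *
p,d,X=shot('wrist'); s,_,_=shot('scene');a,_,Y=shot('side')
q=X[(abs(X[...,2]-.09)<.006)&(abs(X[...,0]-.5)<.05)&(abs(X[...,1]+.028)<.04)]; print('knob',len(q),q.min(0),q.max(0))
m=(p[...,0]>130)&(p[...,1]<60)&(X[...,2]>.05)&(X[...,2]<.06);q=X[m];print('strap',len(q),q.min(0),q.max(0))
l=cv2.fitLine(q[:,:2].astype(np.float32),cv2.DIST_HUBER,0,.01,.01).ravel();print(np.degrees(np.arctan2(l[1],l[0])))
c=lambda i,w,h:cv2.resize(i[:,:,::-1],(w,h))
cv2.imwrite('pics/c7.png',np.vstack([np.hstack([c(s[170:300,150:420],400,200),c(a[150:250,230:390],400,200)]),c(p,640,400)[:, :].copy() if 0 else cv2.copyMakeBorder(c(p,640,400),0,0,80,80,0)]))
E
```

```text
time: 15.45
ee_pos: [0.5147, 0.0337, 0.23]
tcp_rot: [-179.7, 0.0, -86.9]
wrist_force: [-0.2, 0.8, -0.6]
opening: 0.0449
grasp_force: 0.0
knob 289 [ 0.49133629 -0.03558687  0.08476127] [ 0.50711234 -0.02023264  0.09121936]
strap 436 [ 0.49319355 -0.05421304  0.0528827 ] [0.50303789 0.04897259 0.05697924]
-87.045975
```

View pics/c7.png

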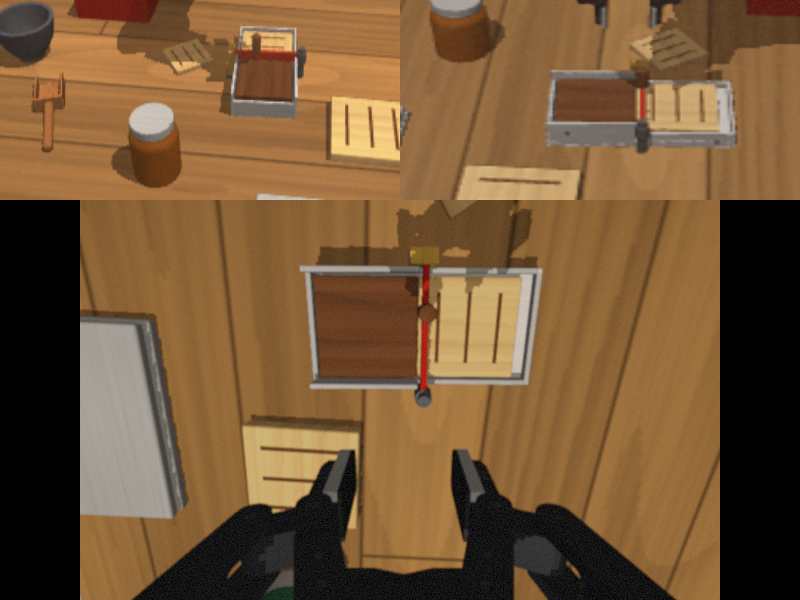

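The strap is seated in the brass catch, at -87° along the rack's y axis. The top board lies flat on the ledge, the mid board is still in the bay, and the other things are where they were.

```bash
python3 -c "
from h import *
print(bot.job_done())"
```

```text
the job is handed in; nothing more can be done
None
```

The job is handed in at about 15.6 s: the top board lies flat on the serving ledge, the other boards are still stacked in the bay, the hasp is back home in its catch, and nothing else I could see had moved.

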